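# Show a colleague which post goes into which holder

## Robot

A 6-joint arm with a two-finger parallel gripper is mounted at the origin on a cart in front of the work surface, level with it; the furniture and walls round the work are solid. World frame = base frame: x ahead of the robot, y to its left, z up, the work surface at z = 0. Lengths are in m, angles in rad, forces in N, time in s.
With the tool pointing down it reaches from about 0.225 to 0.875 m from the base axis. Payload 3.4 kg.
Tool frame: the origin (TCP) lies at the very end of the fingers, on their centre line; the grasp point (between the pads) lies 19 mm behind it; z points along the fingers, y is the line along which they close (so a half turn about z gives the same grasp; the last joint's range is limited). The gripper opens to 85 mm and grips with 20 to 120 N. Pads are 22 mm wide; open, the fingers measure 114 mm over their backs; the gripper's body (76 mm by 85 mm) begins 54 mm behind the grasp point. The pads swing forward as they close: fully open they stand 13 mm farther back than shut.
Start: joints at [-1.372, 0.276, 1.505, -0, 1.361, -0.121], TCP at [0.181, -0.546, 0.231] pointing down, gripper open.
Joint ranges: [-2.89, 2.89], [-0.75, 2.08], [0.22, 2.7], [-1.18, 4.32], [0.11, 2.71], [-2.7, 2.7]. Speed limits (rad/s): [2.57, 2.57, 3.14, 3.14, 3.14, 3.14].

## Interface

Orientations are given as a unit quaternion [w, x, y, z].
In Python, from rig import get_state, optics, sign_off gives the robot as it stands.
- The arm moves only by the tool send_rows, never from a script. Its argument "increments" is a list of rows, each an object with "gripper": the gripper's target within -1 to 1 (shut at 1, half-way at 0, fully open at -1); "linear": the shift along the world's x, y, z in m, a list of three; "delta_rot": the turn, a rotation vector about the world's x, y, z in rad, a list of three. In form: [{"gripper": gripper, "linear": [dx, dy, dz], "delta_rot": [rx, ry, rz]}, ...]. A call has 1 to 8 rows; each row is the pose to reach, as a shift and turn from the pose commanded when the call began; what a row does not reach only later rows make up. A row lasts 1/10 s, in which the tool goes at most 50 mm and 8.59 degrees, less where a joint would pass 70% of its speed; a pose out of reach is approached as far as the arm can. A call with a gripper value outside its range is refused whole. The fingers move at their own pace and stop on an object; "newtons" is the grip in N (left out, the last holds). Time passes only in rows, so rows that repeat a pose let the fingers close. It gives the time, the measured TCP pose, the force, the opening and the grip force at its end, in the units of the state.
- get_state(): the state, without advancing time (a new reading comes with each control period).
- optics.get_image(name): name is "side" or "top" or "wrist"; returns a dict with "pixels" (420x560x3 uint8, blue, green, red), "K" (3x3 intrinsics, pixels), "rvec" (rotation vector, rad) and "tvec" (3), from world to camera coordinates, as OpenCV has them; the wrist camera has in their place "T_tool_cam" (4x4, takes a point from camera to tool coordinates, whose origin is the TCP and whose axes are the flange's). Camera axes: x right, y down, z forward; pixel columns grow to the right and rows downward; lengths in m; the calibration is good to about 2 mm. The wrist camera is an equidistant fisheye: a pixel r from the principal point sees the ray r / f radians off the axis. A picture is of the moment at which its call begins: read the wrist's pose just before it. There is no depth.
- sign_off(): hands the job in; it is judged then, once.
The state is a dict: "clock": time; "qpos": joint angles; "qd": joint speeds; "effort": joint torques, N m; "position": TCP position; "ee_rot": TCP orientation; "contact_force": force on the tool from outside, world axes, zero at the start; "moment": the same for the moment, N m; "width": finger opening in m; "gripper_force": force on a finger pad.
Only numpy, scipy, OpenCV 4.12 (cv2) and the standard library are available. Lean on these libraries where they do the work, as an engineer would, in place of code of your own. Each camera call takes 0.05 s, during which the arm holds its last target. There are 200 camera calls.

## Task

Show a colleague the next step of the optics set-up by pointing only: bring the fingertips a couple of centimetres above the top of the middle-height one of the three loose steel posts and stay there for two seconds, then do the same over the open mouth of the empty black post holder, and finish with the fingers still pointing there. Between the two rise well clear, and do not come down over either of the other loose posts or over the holder that already has a post in it. Touch, move or pick up nothing at all.

Things in the scene. Friction and masses are not known exactly. Their poses are not given: they have to be found in the camera images.
- post_middle_top (a point): Bare steel optical post, 13 mm in diameter, standing loose on its end, 81 mm tall with the small dark stud on its top: the middle in height of the three loose posts. This point is the centre of the stud's top, 81 mm above the table; z is up along the post. It topples easily. This is the post to point at.
- holder_empty_mouth (a point): Black cylindrical post holder, 55 mm tall and 25 mm in diameter on a round foot 42 mm across, with a small steel thumbscrew reaching 25 mm out from its axis at one side, 43 mm up; stands loose on the table. It is EMPTY: its 14 mm bore is open at the top. This point is the centre of the bore's mouth, 55 mm above the table; z is up. This is the holder to point at.
- post_short_top (a point): Bare steel optical post, 13 mm in diameter, standing loose on its end, 56 mm tall with the small dark stud on its top: the shortest of the three loose posts. This point is the centre of the stud's top, 56 mm above the table; z is up along the post. It topples easily. Not to be pointed at.
- post_long_top (a point): Bare steel optical post, 13 mm in diameter, standing loose on its end, 106 mm tall with the small dark stud on its top: the tallest of the three loose posts. This point is the centre of the stud's top, 106 mm above the table; z is up along the post. It topples easily. Not to be pointed at.
- holder_full_top (a point): Black cylindrical post holder, 55 mm tall and 25 mm in diameter on a round foot 42 mm across, with a small steel thumbscrew reaching 25 mm out from its axis at one side, 43 mm up; stands loose on the table. It is OCCUPIED: a steel post of 13 mm diameter stands in it and reaches 105 mm above the table. This point is the centre of that post's top; z is up. Not to be pointed at.
- post_middle: The middle post itself (see its top point); origin at the centre of its underside, z up along it.
- holder_empty: The empty holder itself; origin at the centre of its underside, z up, thumbscrew towards its -x.
- post_short: The shortest post itself; origin at the centre of its underside, z up along it.
- post_long: The tallest post itself; origin at the centre of its underside, z up along it.
- holder_full: The occupied holder with its post; origin at the centre of its underside, z up, thumbscrew towards its -x.

How it is judged:
By the outcome, as a careful person would: the job done as asked, in the order asked, and still so for the second after the job is handed in, with the robot touching nothing.
It also fails if it takes over 38 s, if anything falls off the work surface, if the arm or the gripper's body presses on something with over 40 N, if the wrist force passes 120 N, or if a joint passes its speed limit or range.

## Working session

There is one attempt and no reset: what is moved stays moved. The work goes in short steps, Python scripts to look and compute and a tool call to move; the robot and the scene stay as the last step left them, time stands still between calls to the robot, and variables do not carry over. Pictures are saved under pics/ and viewed, at most 10 in all, crops included, and the job is handed in when it is done.

Besides the shell and the picture viewer there is one more tool, called after ">>>" in YAML: its name, and indented under it one key for each argument. send_rows: Moves the arm, as the interface text tells. Its arguments: {"type":"object","properties":{"increments":{"type":"array"},"newtons":{"type":"number"}},"required":["increments"]}

```bash
mkdir -p pics
python3 - <<'E'
from rig import get_state, optics
import cv2,pickle
s=get_state();print(s['clock'],s['position'],s['ee_rot'],s['width'])
d={}
for n in("side","top"):
    d[n]=optics.get_image(n);cv2.imwrite(f'pics/{n}.png',d[n]['pixels'])
pickle.dump(d,open('d.pkl','wb'))
E
```

```text
0.0 [ 0.18065655 -0.54533091  0.23042602] [-9.09874130e-04  9.87245904e-01  1.59200175e-01 -2.46465262e-05] 0.08520285466906467
```

View pics/side.png

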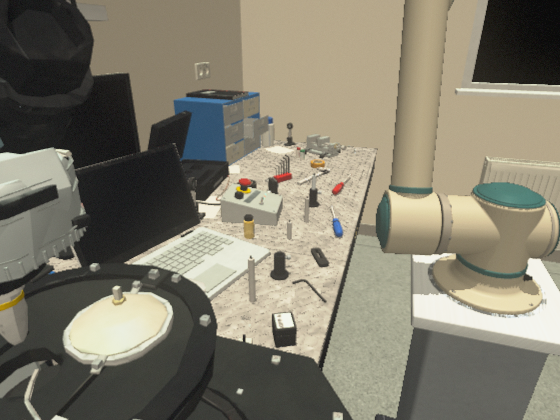

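View pics/top.png

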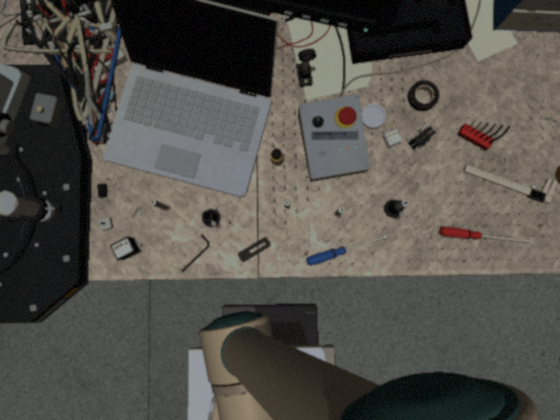

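The side view shows loose posts near (252,280), (290,230) and (307,208), the empty holder at (279,265) and the full one at (313,195). In the top view the posts are near (160,205), (287,206) and (339,212), and the holders at (211,217) and (397,208). I'll enlarge both.

Run:
```python
import cv2,pickle,numpy as np
d=pickle.load(open('d.pkl','rb'))
t=cv2.resize(d['top']['pixels'][180:240,140:420],None,fx=2.85,fy=2.85,interpolation=2)
t=cv2.convertScaleAbs(t,alpha=1.8)
s=cv2.resize(d['side']['pixels'][175:310,230:340],None,fx=3,fy=3,interpolation=2)
c=np.zeros((600,800,3),np.uint8);c[:t.shape[0],:t.shape[1]]=t[:,:800]
c[180:180+s.shape[0],:s.shape[1]]=s[:420]
cv2.imwrite('pics/z.png',c)
for n in d:
  v=d[n];R=cv2.Rodrigues(v['rvec'])[0];print(n,-R.T@np.ravel(v['tvec']),v['K'][0])
```

```text
side [0.22682598 0.78881934 0.48356882] [378.85285107   0.         281.20538572]
top [ 0.34228786 -0.04569058  0.99951433] [449.29787711   0.         278.19461174]
```

View pics/z.png

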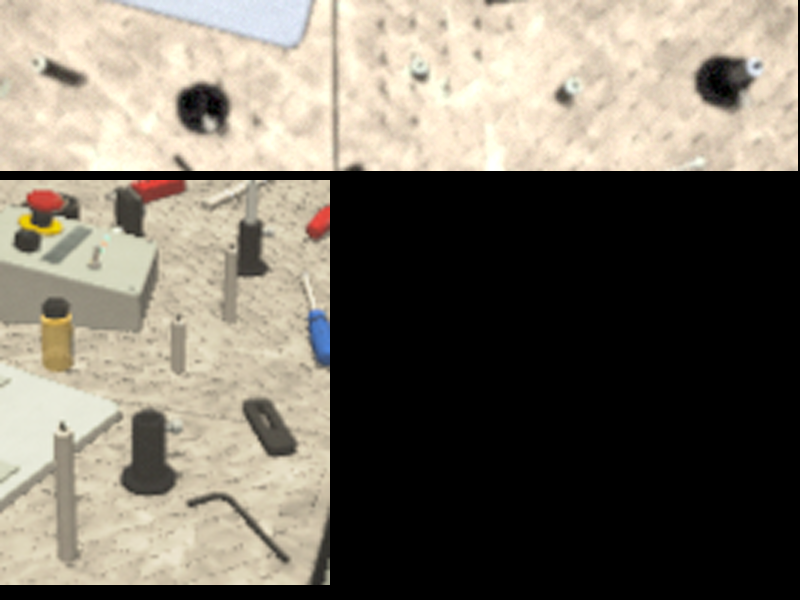

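The zoom shows stud tops in the top view at (153.3,202.5), (287.4,202.8) and (341,210.2). In the side view they are at (251,256.7), (289.7,220.3) and (307,196.7). The empty holder's disc is at about (211,217.5).

Run:
```python
import cv2,pickle,numpy as np
d=pickle.load(open('d.pkl','rb'))
def ray(n,p):
  v=d[n];R=cv2.Rodrigues(v['rvec'])[0];q=np.linalg.inv(v['K'])@[*p,1];return -R.T@np.ravel(v['tvec']),R.T@q
def pl(n,p,z):
  o,r=ray(n,p);return (o+r*(z-o[2])/r[2]).round(4)
def tri(a,b):
  o,r=ray('top',a);o2,r2=ray('side',b)
  t=np.linalg.lstsq(np.c_[r,-r2],o2-o,rcond=None)[0];A=o+t[0]*r;B=o2+t[1]*r2
  return ((A+B)/2).round(4),np.linalg.norm(A-B).round(4)
def pr(n,P):
  v=d[n];return cv2.projectPoints(np.float64([P]),v['rvec'],v['tvec'],v['K'],None)[0].ravel().round(1)
for a,b,base in(((153.3,202.5),(251,256.7),(252.3,299.5)),((287.4,202.8),(289.7,220.3),(289.7,238.5)),((341,210.2),(307,196.7),(307,221))):
  print('tri',tri(a,b),'base side',pl('side',base,0),[ (z,pl('top',a,z)) for z in(.056,.081,.106)])
print('holder',tri((209.5,217),(279.7,253.3)),'side mouth',pl('side',(279.7,253.3),.055))
g=d['top']['pixels'][195:240,190:235].max(2)
m=(g<32).astype(np.uint8);n,l,st,c=cv2.connectedComponentsWithStats(m)
i=1+st[1:,4].argmax();cc=c[i]+[190,195];print(st[i],cc,pl('top',cc,.02),pl('top',cc,.055))
x=d['top']['pixels'][205:230,198:225].max(2);print(x)
```

```text
tri (array([0.4592, 0.2087, 0.1015]), np.float64(0.0011)) base side [0.4601 0.2079 0.    ] [(0.056, array([0.4645, 0.2215, 0.056 ])), (0.081, array([0.4613, 0.2144, 0.081 ])), (0.106, array([0.458 , 0.2073, 0.106 ]))]
tri (array([ 0.4588, -0.0628,  0.0528]), np.float64(0.0014)) base side [ 0.4569 -0.0615  0.    ] [(0.056, array([ 0.4591, -0.0626,  0.056 ])), (0.081, array([ 0.456 , -0.0621,  0.081 ])), (0.106, array([ 0.4529, -0.0617,  0.106 ]))]
tri (array([ 0.439 , -0.1724,  0.0782]), np.float64(0.0003)) base side [ 0.4374 -0.1779  0.    ] [(0.056, array([ 0.4415, -0.1754,  0.056 ])), (0.081, array([ 0.4389, -0.172 ,  0.081 ])), (0.106, array([ 0.4363, -0.1685,  0.106 ]))]
holder (array([0.4332, 0.1031, 0.0531]), np.float64(0.0024)) side mouth [0.4335 0.1062 0.055 ]
[ 13  16  16  14 150] [209.98666667 216.59333333] [0.436  0.1069 0.02  ] [0.4326 0.1015 0.055 ]
[[141 143 145 146 144 140 138 142 140 139 141 139 143 141 140 140 132 131
  132 132 124 126 129 130 129 128 128]
 [143 143 143 144 141 142 141 138 139 139 138 140 140 143 142 137 132 128
  126 127 128 131 128 130 131 133 131]
[... 1900 characters left out ...]
 111 140 144 147 146]
 [137 133 131 128 126 115  92  58  37  29  28  27  42  68  98 113 115  94
   57  53  65  83 108 133 138 144 150]
 [138 135 129 131 124 125 116  93  68  49  45  37  39  51  80 101 100  79
   62  67  71  83 106 130 136 139 145]
 [141 135 132 122 120 124 126 119 101  93  81  63  55  58  73  87  90  92
   76  73  73  94 112 125 135 140 141]
 [141 136 133 127 121 128 130 130 124 120 111 102 100  99 102 105 108 111
  100  85  93 106 119 128 134 141 143]
 [139 142 141 138 138 136 138 140 138 134 129 123 125 125 122 124 123 120
  115 110 111 118 124 129 137 143 141]
 [134 139 140 141 143 142 142 144 141 139 135 129 133 133 134 129 130 127
  124 126 123 126 131 136 136 143 143]]
```

>>> send_rows:
  increments:
    - {"gripper": 1,"linear": [0.01,0.015,0.01],"delta_rot": [0,0,0]}
    - {"gripper": 1,"linear": [0.03,0.043,0.015],"delta_rot": [0,0,0]}
    - {"gripper": 1,"linear": [0.05,0.072,0.02],"delta_rot": [0,0,0]}
    - {"gripper": 1,"linear": [0.07,0.101,0.02],"delta_rot": [0,0,0]}
    - {"gripper": 1,"linear": [0.09,0.13,0.02],"delta_rot": [0,0,0]}
    - {"gripper": 1,"linear": [0.11,0.159,0.02],"delta_rot": [0,0,0]}
    - {"gripper": 1,"linear": [0.13,0.188,0.02],"delta_rot": [0,0,0]}
    - {"gripper": 1,"linear": [0.15,0.217,0.02],"delta_rot": [0,0,0]}

```text
clock: 0.9
position: [0.3315, -0.3264, 0.2519]
ee_rot: [0.0, 0.987, 0.159, 0.0]
contact_force: [1.6, 0.2, -0.1]
width: -0.0002
gripper_force: 0.0
```

>>> send_rows:
  increments:
    - {"gripper": 1,"linear": [0.02,0.029,0],"delta_rot": [0,0,0]}
    - {"gripper": 1,"linear": [0.04,0.058,0],"delta_rot": [0,0,0]}
    - {"gripper": 1,"linear": [0.06,0.087,0],"delta_rot": [0,0,0]}
    - {"gripper": 1,"linear": [0.08,0.116,0],"delta_rot": [0,0,0]}
    - {"gripper": 1,"linear": [0.1,0.145,0],"delta_rot": [0,0,0]}
    - {"gripper": 1,"linear": [0.108,0.156,0],"delta_rot": [0,0,0]}
    - {"gripper": 1,"linear": [0.108,0.156,0],"delta_rot": [0,0,0]}
    - {"gripper": 1,"linear": [0.108,0.156,0],"delta_rot": [0,0,0]}

```text
clock: 1.7
position: [0.4382, -0.1731, 0.2515]
ee_rot: [0.0, 0.987, 0.16, -0.0]
contact_force: [-0.5, -0.8, 0.2]
width: -0.0001
gripper_force: 0.0
```

```bash
cat > w.py <<'E'
from rig import get_state, optics
import cv2,pickle,sys,numpy as np
from scipy.spatial.transform import Rotation as Ro
s=get_state();im=optics.get_image('wrist');print(s['clock'],s['position'],s['width'],s['contact_force'])
cv2.imwrite(sys.argv[1],im['pixels']);pickle.dump((s,im),open('w.pkl','wb'))
w,x,y,z=s['ee_rot'];T=np.eye(4);T[:3,:3]=Ro.from_quat([x,y,z,w]).as_matrix();T[:3,3]=s['position']
C=T@im['T_tool_cam'];K=im['K']
for n,P in dict(mid=(.439,-.172,.081),short=(.459,-.0625,.056),long=(.458,.2075,.106),empty=(.433,.104,.055)).items():
  p=np.linalg.inv(C)@[*P,1];th=np.arctan2(np.hypot(*p[:2]),p[2]);a=np.arctan2(p[1],p[0])
  print(n,K[0,2]+K[0,0]*th*np.cos(a),K[1,2]+K[1,1]*th*np.sin(a))
E
python3 w.py pics/w1.png
```

```text
1.7 [ 0.43818793 -0.17312605  0.25148641] -0.00013650723709936045 [-0.52403564 -0.76831575  0.17805892]
mid 282.49159101127185 190.57265854170703
short 190.3177191403231 136.99683595864897
long -11.327961515790776 90.01360208451356
empty 64.56277438735611 123.88097751064397
```

View pics/w1.png

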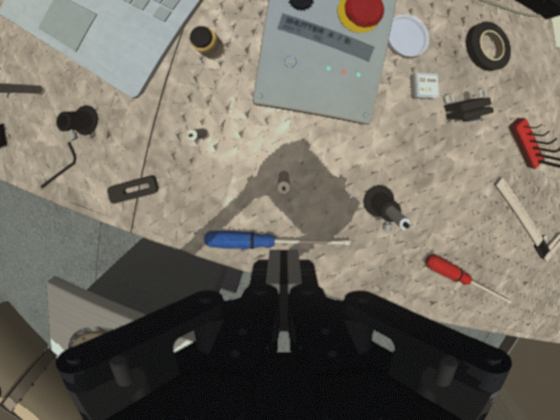

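The wrist view shows the middle post's top at about (284,188), the short stud at (192,134) and the empty mouth at (65,121). All are within about 3 px of the predictions, so the positions hold. I'll descend and stay two seconds.

>>> send_rows:
  increments:
    - {"gripper": 1,"linear": [0.001,0.001,-0.02],"delta_rot": [0,0,0]}
    - {"gripper": 1,"linear": [0.001,0.001,-0.045],"delta_rot": [0,0,0]}
    - {"gripper": 1,"linear": [0.001,0.001,-0.07],"delta_rot": [0,0,0]}
    - {"gripper": 1,"linear": [0.001,0.001,-0.095],"delta_rot": [0,0,0]}
    - {"gripper": 1,"linear": [0.001,0.001,-0.115],"delta_rot": [0,0,0]}
    - {"gripper": 1,"linear": [0.001,0.001,-0.13],"delta_rot": [0,0,0]}
    - {"gripper": 1,"linear": [0.001,0.001,-0.14],"delta_rot": [0,0,0]}
    - {"gripper": 1,"linear": [0.001,0.001,-0.14],"delta_rot": [0,0,0]}

```text
clock: 2.55
position: [0.4384, -0.1724, 0.1102]
ee_rot: [-0.001, 0.987, 0.158, -0.001]
contact_force: [-0.6, -0.8, -0.8]
width: -0.0003
gripper_force: 0.0
```

```bash
python3 w.py pics/w2.png
python3 - <<'E'
import cv2,numpy as np
from rig import optics
a=cv2.imread('pics/w2.png');b=optics.get_image('side')['pixels']
c=np.hstack([cv2.resize(a[140:300,220:350],(400,492)),cv2.resize(b[150:250,260:340],(400,492))]);cv2.imwrite('pics/c2.png',c)
E
```

```text
2.55 [ 0.43844556 -0.17238329  0.11023257] -0.0002595782056613337 [-0.55779761 -0.7606685  -0.83296472]
mid 283.21476668808845 244.42620029210946
short 132.70621450306416 150.63715152741042
long -106.17594856041723 94.35486361362648
empty -22.223758162296804 134.60261560631096
```

View pics/c2.png

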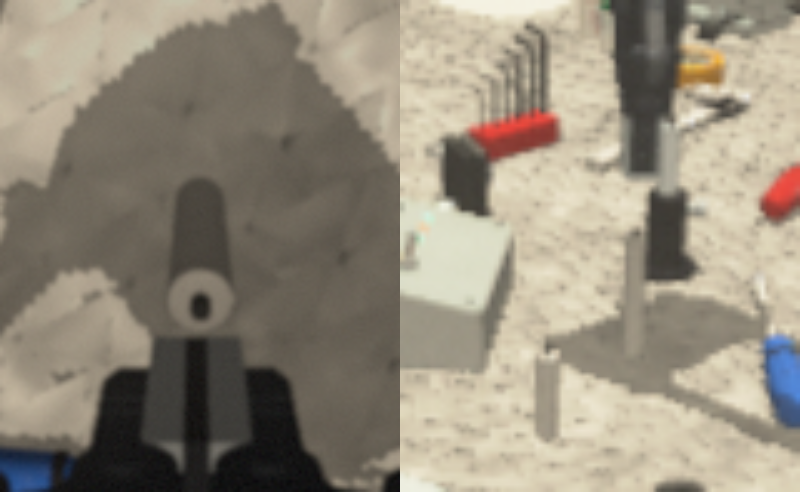

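The stud is at wrist pixel (285,240) against a prediction of (283,244), so the post is about 2 mm farther in +x. In the side view the fingertips are above the post and clear of it. I'll trim x, lower 8 mm and hold.

>>> send_rows:
  increments:
    - {"gripper": 1,"linear": [0.002,0,-0.005],"delta_rot": [0,0,0]}
    - {"gripper": 1,"linear": [0.002,0,-0.008],"delta_rot": [0,0,0]}
    - {"gripper": 1,"linear": [0.002,0,-0.008],"delta_rot": [0,0,0]}
    - {"gripper": 1,"linear": [0.002,0,-0.008],"delta_rot": [0,0,0]}
    - {"gripper": 1,"linear": [0.002,0,-0.008],"delta_rot": [0,0,0]}
    - {"gripper": 1,"linear": [0.002,0,-0.008],"delta_rot": [0,0,0]}
    - {"gripper": 1,"linear": [0.002,0,-0.008],"delta_rot": [0,0,0]}
    - {"gripper": 1,"linear": [0.002,0,-0.008],"delta_rot": [0,0,0]}

```text
clock: 3.45
position: [0.4418, -0.1719, 0.1034]
ee_rot: [0.0, 0.987, 0.159, 0.0]
contact_force: [-0.0, 0.6, -0.2]
width: -0.0003
gripper_force: 0.0
```

>>> send_rows:
  increments:
    - {"gripper": 1,"linear": [0,0,0],"delta_rot": [0,0,0]}
    - {"gripper": 1,"linear": [0,0,0],"delta_rot": [0,0,0]}
    - {"gripper": 1,"linear": [0,0,0],"delta_rot": [0,0,0]}
    - {"gripper": 1,"linear": [0,0,0],"delta_rot": [0,0,0]}
    - {"gripper": 1,"linear": [0,0,0],"delta_rot": [0,0,0]}
    - {"gripper": 1,"linear": [0,0,0],"delta_rot": [0,0,0]}
    - {"gripper": 1,"linear": [0,0,0],"delta_rot": [0,0,0]}
    - {"gripper": 1,"linear": [0,0,0],"delta_rot": [0,0,0]}

```text
clock: 4.25
position: [0.4418, -0.1719, 0.1033]
ee_rot: [0.0, 0.987, 0.159, 0.0]
contact_force: [-0.2, 0.5, 0.2]
width: -0.0
gripper_force: 0.0
```

>>> send_rows:
  increments:
    - {"gripper": 1,"linear": [0,0,0],"delta_rot": [0,0,0]}
    - {"gripper": 1,"linear": [0,0,0],"delta_rot": [0,0,0]}
    - {"gripper": 1,"linear": [0,0,0],"delta_rot": [0,0,0]}
    - {"gripper": 1,"linear": [0,0,0],"delta_rot": [0,0,0]}
    - {"gripper": 1,"linear": [0,0,0],"delta_rot": [0,0,0]}
    - {"gripper": 1,"linear": [0,0,0],"delta_rot": [0,0,0]}
    - {"gripper": 1,"linear": [0,0,0],"delta_rot": [0,0,0]}
    - {"gripper": 1,"linear": [0,0,0],"delta_rot": [0,0,0]}

```text
clock: 5.05
position: [0.4418, -0.1719, 0.1033]
ee_rot: [0.0, 0.987, 0.159, 0.0]
contact_force: [-0.1, 0.2, -0.4]
width: -0.0
gripper_force: 0.0
```

>>> send_rows:
  increments:
    - {"gripper": 1,"linear": [0,0,0],"delta_rot": [0,0,0]}
    - {"gripper": 1,"linear": [0,0,0],"delta_rot": [0,0,0]}
    - {"gripper": 1,"linear": [0,0,0],"delta_rot": [0,0,0]}
    - {"gripper": 1,"linear": [0,0,0],"delta_rot": [0,0,0]}
    - {"gripper": 1,"linear": [0,0,0],"delta_rot": [0,0,0]}
    - {"gripper": 1,"linear": [0,0,0],"delta_rot": [0,0,0]}

```text
clock: 5.65
position: [0.4418, -0.1719, 0.1033]
ee_rot: [0.0, 0.987, 0.159, 0.0]
contact_force: [0.3, -0.2, 0.2]
width: -0.0001
gripper_force: 0.0
```

>>> send_rows:
  increments:
    - {"gripper": 1,"linear": [0,0,0.02],"delta_rot": [0,0,0]}
    - {"gripper": 1,"linear": [0,0,0.045],"delta_rot": [0,0,0]}
    - {"gripper": 1,"linear": [0,0,0.075],"delta_rot": [0,0,0]}
    - {"gripper": 1,"linear": [0,0,0.105],"delta_rot": [0,0,0]}
    - {"gripper": 1,"linear": [0,0,0.13],"delta_rot": [0,0,0]}
    - {"gripper": 1,"linear": [0,0,0.15],"delta_rot": [0,0,0]}
    - {"gripper": 1,"linear": [0,0,0.15],"delta_rot": [0,0,0]}

```text
clock: 6.35
position: [0.4433, -0.1727, 0.2561]
ee_rot: [0.002, 0.987, 0.159, 0.003]
contact_force: [0.5, 0.0, -0.0]
width: 0.0002
gripper_force: 0.0
```

>>> send_rows:
  increments:
    - {"gripper": 1,"linear": [0,0.02,0],"delta_rot": [0,0,0]}
    - {"gripper": 1,"linear": [0,0.06,0],"delta_rot": [0,0,0]}
    - {"gripper": 1,"linear": [-0.002,0.1,0],"delta_rot": [0,0,0]}
    - {"gripper": 1,"linear": [-0.004,0.14,0],"delta_rot": [0,0,0]}
    - {"gripper": 1,"linear": [-0.006,0.18,0],"delta_rot": [0,0,0]}
    - {"gripper": 1,"linear": [-0.007,0.22,0],"delta_rot": [0,0,0]}
    - {"gripper": 1,"linear": [-0.007,0.255,0],"delta_rot": [0,0,0]}
    - {"gripper": 1,"linear": [-0.007,0.276,0],"delta_rot": [0,0,0]}

```text
clock: 7.15
position: [0.4336, 0.1065, 0.252]
ee_rot: [-0.0, 0.987, 0.16, -0.001]
contact_force: [-0.2, 0.0, -1.1]
width: 0.0003
gripper_force: 0.0
```

>>> send_rows:
  increments:
    - {"gripper": 1,"linear": [0,0,0],"delta_rot": [0,0,0]}
    - {"gripper": 1,"linear": [0,0,0],"delta_rot": [0,0,0]}
    - {"gripper": 1,"linear": [0,0,-0.02],"delta_rot": [0,0,0]}
    - {"gripper": 1,"linear": [0,0,-0.045],"delta_rot": [0,0,0]}
    - {"gripper": 1,"linear": [0,0,-0.07],"delta_rot": [0,0,0]}
    - {"gripper": 1,"linear": [0,0,-0.09],"delta_rot": [0,0,0]}
    - {"gripper": 1,"linear": [0,0,-0.1],"delta_rot": [0,0,0]}
    - {"gripper": 1,"linear": [0,0,-0.1],"delta_rot": [0,0,0]}

```text
clock: 7.95
position: [0.4338, 0.103, 0.152]
ee_rot: [0.0, 0.987, 0.158, -0.002]
contact_force: [-0.0, -1.1, 0.0]
width: -0.0002
gripper_force: 0.0
```

```bash
python3 w.py pics/w3.png
python3 - <<'E'
import cv2,numpy as np
from rig import optics
a=cv2.imread('pics/w3.png');b=optics.get_image('side')['pixels']
c=np.hstack([cv2.resize(a[120:280,220:350],(400,492)),cv2.resize(b[190:310,230:328],(400,492))]);cv2.imwrite('pics/c3.png',c)
E
```

```text
7.95 [0.43377032 0.1029985  0.15198963] -0.00024728643172947584 [-0.0449268  -1.10827022  0.02964318]
mid 544.2567310780219 296.00608341565504
short 469.4917329368195 242.25529546717755
long 135.33753417153315 148.52388670212358
empty 281.9481080125142 212.63237347845543
```

View pics/c3.png

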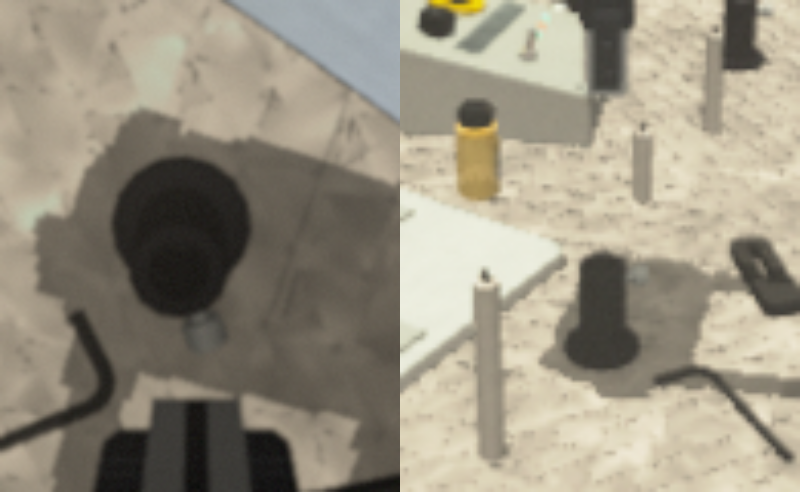

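The mouth is centred at wrist pixel (277.5,208) against a prediction of (282,212.6). I'll cast it onto z = 0.055.

Run:
```python
import pickle,numpy as np
from scipy.spatial.transform import Rotation as Ro
s,im=pickle.load(open('w.pkl','rb'))
w,x,y,z=s['ee_rot'];T=np.eye(4);T[:3,:3]=Ro.from_quat([x,y,z,w]).as_matrix();T[:3,3]=s['position']
C=T@im['T_tool_cam'];K=im['K']
u=(277.5-K[0,2])/K[0,0];v=(207.8-K[1,2])/K[1,1];th=np.hypot(u,v)
r=C[:3,:3]@[np.sin(th)*u/th,np.sin(th)*v/th,np.cos(th)];o=C[:3,3];print(o+r*(.055-o[2])/r[2])
```

```text
[0.4355876  0.10841776 0.055     ]
```

>>> send_rows:
  increments:
    - {"gripper": 1,"linear": [0.001,0.003,-0.01],"delta_rot": [0,0,0]}
    - {"gripper": 1,"linear": [0.001,0.003,-0.025],"delta_rot": [0,0,0]}
    - {"gripper": 1,"linear": [0.001,0.003,-0.04],"delta_rot": [0,0,0]}
    - {"gripper": 1,"linear": [0.001,0.003,-0.055],"delta_rot": [0,0,0]}
    - {"gripper": 1,"linear": [0.001,0.003,-0.066],"delta_rot": [0,0,0]}
    - {"gripper": 1,"linear": [0.001,0.003,-0.073],"delta_rot": [0,0,0]}
    - {"gripper": 1,"linear": [0.001,0.003,-0.075],"delta_rot": [0,0,0]}
    - {"gripper": 1,"linear": [0.001,0.003,-0.075],"delta_rot": [0,0,0]}

```text
clock: 8.85
position: [0.4359, 0.1072, 0.0784]
ee_rot: [0.0, 0.987, 0.159, 0.0]
contact_force: [0.7, -0.3, -1.0]
width: 0.0001
gripper_force: 0.0
```

>>> send_rows:
  increments:
    - {"gripper": 1,"linear": [0,0,0],"delta_rot": [0,0,0]}
    - {"gripper": 1,"linear": [0,0,0],"delta_rot": [0,0,0]}
    - {"gripper": 1,"linear": [0,0,0],"delta_rot": [0,0,0]}
    - {"gripper": 1,"linear": [0,0,0],"delta_rot": [0,0,0]}
    - {"gripper": 1,"linear": [0,0,0],"delta_rot": [0,0,0]}
    - {"gripper": 1,"linear": [0,0,0],"delta_rot": [0,0,0]}
    - {"gripper": 1,"linear": [0,0,0],"delta_rot": [0,0,0]}
    - {"gripper": 1,"linear": [0,0,0],"delta_rot": [0,0,0]}

```text
clock: 9.65
position: [0.4358, 0.1071, 0.0783]
ee_rot: [0.0, 0.987, 0.159, 0.0]
contact_force: [-0.4, 0.1, 0.0]
width: 0.0004
gripper_force: 0.0
```

>>> send_rows:
  increments:
    - {"gripper": 1,"linear": [0,0,0],"delta_rot": [0,0,0]}
    - {"gripper": 1,"linear": [0,0,0],"delta_rot": [0,0,0]}
    - {"gripper": 1,"linear": [0,0,0],"delta_rot": [0,0,0]}
    - {"gripper": 1,"linear": [0,0,0],"delta_rot": [0,0,0]}
    - {"gripper": 1,"linear": [0,0,0],"delta_rot": [0,0,0]}
    - {"gripper": 1,"linear": [0,0,0],"delta_rot": [0,0,0]}
    - {"gripper": 1,"linear": [0,0,0],"delta_rot": [0,0,0]}
    - {"gripper": 1,"linear": [0,0,0],"delta_rot": [0,0,0]}

```text
clock: 10.45
position: [0.4358, 0.1071, 0.0783]
ee_rot: [0.0, 0.987, 0.159, 0.0]
contact_force: [-0.7, -0.0, -1.2]
width: 0.0006
gripper_force: 0.0
```

>>> send_rows:
  increments:
    - {"gripper": 1,"linear": [0,0,0],"delta_rot": [0,0,0]}
    - {"gripper": 1,"linear": [0,0,0],"delta_rot": [0,0,0]}
    - {"gripper": 1,"linear": [0,0,0],"delta_rot": [0,0,0]}
    - {"gripper": 1,"linear": [0,0,0],"delta_rot": [0,0,0]}
    - {"gripper": 1,"linear": [0,0,0],"delta_rot": [0,0,0]}
    - {"gripper": 1,"linear": [0,0,0],"delta_rot": [0,0,0]}
    - {"gripper": 1,"linear": [0,0,0],"delta_rot": [0,0,0]}
    - {"gripper": 1,"linear": [0,0,0],"delta_rot": [0,0,0]}

```text
clock: 11.25
position: [0.4358, 0.1071, 0.0783]
ee_rot: [0.0, 0.987, 0.159, -0.0]
contact_force: [-0.1, 0.2, 0.5]
width: 0.0001
gripper_force: 0.0
```

```bash
python3 w.py pics/w4.png
python3 - <<'E'
import cv2,numpy as np
from rig import optics
a=cv2.imread('pics/w4.png');b=optics.get_image('side')['pixels']
c=np.hstack([cv2.resize(a[140:300,220:350],(400,492)),cv2.resize(b[190:310,230:328],(400,492))]);cv2.imwrite('pics/c4.png',c)
E
```

```text
11.25 [0.43575452 0.10710971 0.0783233 ] 0.00011089643200998322 [-0.10024136  0.22992463  0.45426822]
mid 590.6581849615432 337.34263316973824
short 519.4533544326961 283.04855102402
long 70.94372854040958 173.5090374676945
empty 287.21788113746203 255.54272599945955
```

View pics/c4.png

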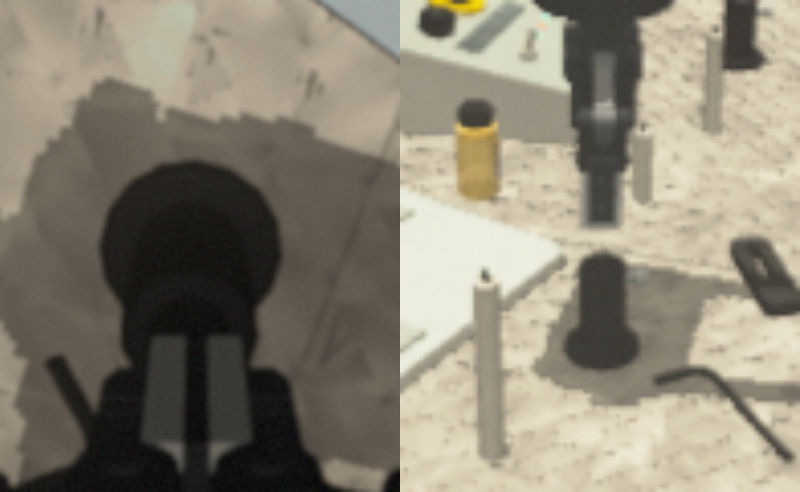

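The fingertips are centred just above the empty holder: the mouth is about (281,250) in the wrist view, with a clear gap in the side view. All three loose posts still stand. I'm handing it in.

```bash
python3 -c "
from rig import sign_off;print(sign_off())"
```

```text
the job is handed in; nothing more can be done
None
```

I pointed about 2 cm above the middle post for over two seconds, rose to 25 cm, then pointed about 2 cm above the empty holder's mouth for over two seconds; the arm is still there, touched nothing in the readings or pictures, and the job was handed in at about 11 s.

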